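# Ready the sprung tweezers at the marked gap

## Task

Pull open the drawer of the grey instrument box by its handle, lift out the sprung tweezers lying in it, and carry them to the yellow parts tray, ready to pick from it. Squeeze them by their black grips until the black pointer stands in the green band of their scale, which is a tip gap of 10 mm, and finish while holding them so: that gap kept steady, the tweezers level, both tips over the middle of the tray and about 15 cm above the bench. Do not let go at the end, and leave the tray and the other things on the bench where they are.

Things in the scene. Friction and masses are not known exactly. Their poses are not given: they have to be found in the camera images.
- box: fixed grey instrument box, 195 mm deep (x), 270 wide (y), 75 high, one blue-fronted drawer; origin at the centre of its underside, x axis from front (facing the robot) to back, z up. Drawer inside 150 x 228 mm, floor 22 mm above the bench, walls 31 mm above that floor, front panel's top 63 mm above the bench. The tweezers lie across its width, tips to the box's +y side
- box_drawer0 (a joint): slide of the drawer in m: 0 shut, 0.13 fully out, along the box's -x axis; it starts at 0 to 0.02; it runs with about 1 N and stays where it is left. Only nearly fully out do the tweezers lie midway between drawer front and box, some 53 mm from each: room for the fingers, opened no wider than needed
- box_drawer0_handle (a point): middle of the drawer's steel bar handle, a level round bar 11 mm thick and 120 mm long along the box's y axis, 42 mm above the bench, its centre line 35 mm in front of the drawer's front; a post at 51 mm to either side of the middle; moves with the drawer
- tweezers: steel sprung tweezers, 175 mm long, 60 g, lying on edge: legs side by side, squeezed together level; strips 14 mm high; they balance at x = 90 mm. Origin at the heel (closed end), height of the underside; x axis from heel to tips, y across, z up. Carries the fixed leg (+y side) and a cross scale at x = 121 mm (white, a green band, then red towards the fixed leg; the moving leg has the pointer)
- tweezers_leg (a joint): hinge of the moving leg (-y side) at the heel, rad: 0 open against its stop (tip gap 26 mm), grows as squeezed; 0.097 is the marked gap of 10 mm, 0.155 nearly shut. Tip gap = 26 mm less 165 mm per rad. Its spring pushes it open: about 3 N at the grips at the start, 7 N at the mark, 9 N when shut
- grip_mid (a point): point midway between the two black ribbed grips with the tweezers open, fixed in the tweezers' frame at x = 92 mm, 7 mm above their underside. The grips reach from x = 72 to 112 mm and 14 mm in height. Over their outsides they measure 28 mm with the tweezers open and 19 mm at the marked gap, where the two outsides stand parallel
- tip_fixed (a point): inner side of the fixed leg's tip, at x = 165, y = 13 mm in the tweezers' frame, 7 mm above their underside
- tip_moving (a point): inner side of the moving leg's tip; its distance from tip_fixed is the tip gap
- tray: yellow open parts tray on the bench, left of the box, 108 x 158 x 43 mm high, loose, 0.4 kg; origin at the centre of its underside, z up
- spanner: steel spanner 205 mm long, lying near the front edge of the bench; leave it
- black_tape: roll of black tape lying flat on the bench beyond the tray, 62 mm across, 19 high; leave it
There are look-alikes about, which are no part of the job. There is more than one size of the tray; the one meant has the size given above.

How it is judged (in metres and radians):
On the way, in this order (a step that is already met when the one before it is completed fails the run):
1. the drawer is pulled open by more than 100 mm, the tweezers still lying in it (value of joint box_drawer0 above 0.1 m and height (world z) of tweezers below 0.05 m), for 0.1 s.
2. the tweezers are lifted out of the drawer in the fingers, heel and tips above 80 mm (height (world z) of each of tweezers, tip_fixed above 0.08 m and contact force between the fingers and tweezers above 0.5 N), for 0.2 s.
At the end, for the whole second after the job is handed in: The robot holds the tweezers still between its fingers at a tip gap of 7.5 to 12.5 mm, level within 0.3 rad, heel and tips 100 to 220 mm above the bench, each tip within 45 mm of the tray's centre seen from above (distance between tip_fixed and tip_moving between 0.0075 and 0.0125 m and velocity of joint tweezers_leg between -0.05 and 0.05 rad/s and contact force between the fingers and tweezers above 0.5 N and angle between tweezers's own z axis and vertical below 0.3 rad and height (world z) of tweezers between 0.1 and 0.22 m and height (world z) of tip_fixed between 0.1 and 0.22 m and horizontal distance between each of tip_fixed, tip_moving and tray below 0.045 m and linear speed of tweezers below 0.03 m/s); the arm keeps its last pose, push and grip.
It fails at once if the tray is pushed by more than 20 mm (distance of tray from where it was at the start of the episode above 0.02 m).
It fails at once if the black tape or the spanner is pushed by more than 30 mm (distance of any of black_tape, spanner from where it was at the start of the episode above 0.03 m).
It also fails if it takes over 54 s, if anything falls off the work surface, if the arm or the gripper's body presses on something with over 40 N, if the wrist force passes 120 N, or if a joint passes its speed limit or range.

## Robot

A 6-joint arm with a two-finger parallel gripper is mounted at the origin on a cart in front of the work surface, level with it; the furniture and walls round the work are solid. World frame = base frame: x ahead of the robot, y to its left, z up, the work surface at z = 0. Lengths are in mm, angles in rad, forces in N, time in s.
With the tool pointing down it reaches from about 400 to 925 mm from the base axis. Payload 12.5 kg.
Tool frame: the origin (TCP) lies at the very end of the fingers, on their centre line; the grasp point (between the pads) lies 19 mm behind it (env.grip_point_offset is the distance from the TCP to the grasp point, in mm); z points along the fingers, y is the direction in which the jaws open and shut (so a half turn about z gives the same grasp; the last joint's range is limited). The gripper opens to 95 mm and grips with 3 to 60 N. Pads are 20 mm wide; open, the fingers measure 119 mm over their backs; the gripper's body (75 mm by 180 mm) begins 59 mm behind the grasp point.
Start: joints at [1.241, 0.491, 1.559, -0, 1.092, -0.106], TCP at [138.692, 609.435, 214.661] pointing down, gripper open.
Joint ranges: [-3.1, 3.1], [-0.84, 2.19], [0.05, 2.79], [-1.13, 4.28], [0.06, 2.93], [-2.69, 2.69]. Speed limits (rad/s): [2.22, 2.22, 2.79, 3.14, 3.14, 3.14].

## Interface

Orientations are given as [roll, pitch, yaw] about the fixed x, y, z axes, in that order (R = Rz(yaw) Ry(pitch) Rx(roll)).
In Python, from cell import env gives the robot as it stands.
- The arm moves only by the tool drive_tool, never from a script. Its argument "commands" is a list of rows, each an object of numbers: "dx", "dy", "dz": the shift along the world's x, y, z in mm; "yaw": the turn about the world's z in degrees. In form: [{"dx": .., "dy": .., "dz": .., "yaw": ..}, ...]. A call has 1 to 5 rows; each row shifts and turns the commanded pose from where the row before left it; what a row does not reach is not made up. A row lasts 1/12 s, in which the tool goes at most 41.7 mm and 7.16 degrees, less where a joint would pass 70% of its speed; a pose out of reach is approached as far as the arm can. A call with a gripper value outside its range is refused whole. "grip" is the opening, from 0 (shut) to 1 (fully open), set as the call begins (left out, the last holds). The fingers move at their own pace and stop on an object; the grip force is fixed at half the most. Time passes only in rows, so rows that do not move let the fingers close. It gives the time, the measured TCP pose, the force and the opening at its end, in the units of the state.
- env.state(): the state, without advancing time (a new reading comes with each control period).
- env.read_camera(name): name is "side" or "top"; returns the picture (384x512x3 uint8, red, green, blue); there is no depth.
- env.calibration(name): a dict with "intrinsics" (3x3 intrinsics, pixels), "dist_coeffs" ([k1, k2, p1, p2, k3] as OpenCV has them; the pictures are not rectified), "rvec" (rotation vector, rad) and "tvec" (3), from world to camera coordinates, as OpenCV has them. Camera axes: x right, y down, z forward; pixel columns grow to the right and rows downward; lengths in mm; the calibration is good to about 2 mm. A picture is of the moment at which its call begins. calibration takes no time and is no camera call.
- env.job_done(): hands the job in, once; it reports no verdict.
Trained networks look in the newest picture that a camera, given by its name, has taken for a name from the list of things; names that differ only in an ending like _2 or _b are one class to them, and where a whole thing is asked for, a point or a joint stands for the part that bears it (a point fixed in the world has none). Each returns a list of dicts, best first, with "conf" (0 to 1); they miss things now and then, are a little off and sometimes report something else, mostly with a low value. They report only what shows in the picture. A call takes as long as a camera call. They do not tell look-alikes from the thing itself.
- env.trace(query, camera): "pixels" (384x512 bool, what is visible of it) and "pixel" ([column, row] in pixels, amid what is visible of it).
- env.place_of(query, camera): "pixel" ([column, row] in pixels: a listed point, or the origin of a listed thing).
The state is a dict: "t": time; "joints": joint angles; "qvel": joint speeds; "tau": joint torques, N m; "eef_pos": TCP position; "tcp_rot": TCP orientation; "ft_force": force on the tool from outside, world axes, zero at the start; "moment": the same for the moment, N m; "opening": opening from 0.0 (shut) to 1.0 (fully open).
Only numpy, scipy, OpenCV 4.12 (cv2) and the standard library are available. Lean on these libraries where they do the work, as an engineer would, in place of code of your own. Each camera call takes 0.05 s, during which the arm holds its last target.

## Working session

There is one attempt and no reset: what is moved stays moved. The work goes in short steps, Python scripts to look and compute and a tool call to move; the robot and the scene stay as the last step left them, time stands still between calls to the robot, and variables do not carry over. Pictures are saved under pics/ and viewed, and the job is handed in when it is done.

Besides the shell and the picture viewer there is one more tool, called after "Request:" as name(argument=value, ...), one argument or row to a line, values as JSON. drive_tool: Moves the arm, as the interface text tells. Its arguments: {"type":"object","properties":{"commands":{"type":"array"},"grip":{"type":"number"}},"required":["commands"]}

```bash
ls; mkdir -p pics
cat > h.py <<'E'
import numpy as np, cv2
from cell import env
def cal(n):
    c=env.calibration(n); return [np.array(c[k],float) for k in("intrinsics","dist_coeffs","rvec","tvec")]
def ray(n,px):
    K,d,r,t=cal(n); R=cv2.Rodrigues(r)[0]
    u=cv2.undistortPoints(np.array([[px]],float),K,d)[0,0]
    return -R.T@t.ravel(), R.T@np.array([u[0],u[1],1])
def atz(n,px,z):
    o,v=ray(n,px); return o+v*(z-o[2])/v[2]
def proj(n,P):
    K,d,r,t=cal(n); return cv2.projectPoints(np.array(P,float).reshape(-1,3),r,t,K,d)[0].reshape(-1,2)
def save(n,f):
    im=env.read_camera(n); cv2.imwrite('pics/'+f,im[:,:,::-1]); return im
E
python3 - <<'E'
from h import *
for n in("top","side"):
    save(n,n+'0.png')
    print(n,ray(n,(256,192)))
for q in["box","box_drawer0_handle","tweezers","tray","spanner","black_tape","grip_mid"]:
    for n in("top","side"):
        for d in env.place_of(q,n): print(q,n,np.round(d['pixel'],1),round(d['conf'],2),np.round(atz(n,d['pixel'],42 if 'handle' in q else 22 if q in('tweezers','grip_mid') else 0),0))
print(env.state())
E
```

```text
pics
top (array([ 356.55313757,  192.39952698, 1264.87105643]), array([ 0.10618659,  0.0049286 , -0.99436616]))
side (array([   5.06996453, -511.90998748,  707.93130388]), array([ 0.46860117,  0.65859835, -0.58907894]))
box top [317.9 110.6] 0.74 [724.  32.   0.]
box side [347.6 212.1] 0.96 [725.  40.   0.]
box_drawer0_handle top [318.6 157.3] 0.96 [584.  34.  42.]
box_drawer0_handle side [313.1 218.3] 0.79 [588.  45.  42.]
tray top [191.4 184.2] 0.83 [509. 376.   0.]
tray top [252.9 224. ] 0.75 [404. 205.   0.]
tray top [375.4 223.8] 0.71 [ 412. -129.    0.]
tray top [191.  273.3] 0.46 [268. 368.   0.]
tray side [306.9 302.4] 0.87 [ 413. -132.    0.]
tray side [224.4 228.3] 0.84 [398. 193.   0.]
tray side [226.4 182.9] 0.71 [521. 377.   0.]
spanner top [195.  275.8] 0.96 [261. 357.   0.]
spanner side [157.5 214.3] 0.7 [273. 361.   0.]
black_tape top [153.3 143.2] 0.67 [621. 487.   0.]
black_tape side [234.3 156.2] 0.63 [633. 501.   0.]
{'t': 0.8, 'joints': array([ 1.24137643e+00,  4.90881339e-01,  1.55888969e+00, -1.70773134e-05,
        1.09172628e+00, -1.05592769e-01]), 'qvel': array([-0.0003104 , -0.00031219, -0.00112746,  0.00049022, -0.00083728,
        0.00116165]), 'tau': array([-1.85241872e-03, -6.12415338e+01, -2.58431429e+01,  6.93429331e-02,
        4.44525119e-02, -6.10611295e-08]), 'eef_pos': array([138.70906193, 609.42853595, 214.67609527]), 'tcp_rot': array([3.14149945e+00, 2.51192371e-05, 2.91777340e+00]), 'ft_force': array([-0.53322943, -0.13627107, -0.36596065]), 'moment': array([ 0.00514254, -0.03340551, -0.01768849]), 'opening': 0.9982198609956381}
```

View pics/top0.png

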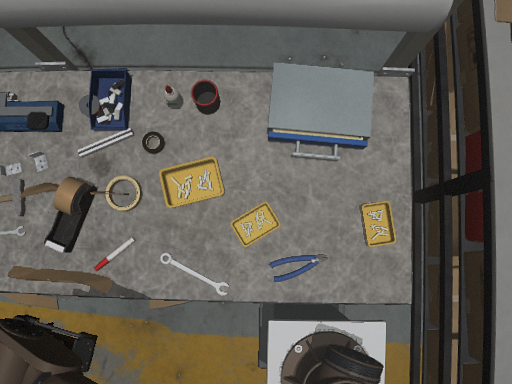

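View pics/side0.png

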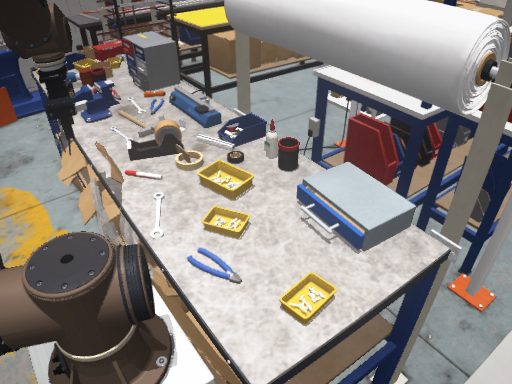

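Run:
```python
from h import *
import cv2
for d in env.trace("tray","top"):
    m=d['pixels'].astype(np.uint8); ys,xs=np.nonzero(m)
    c=max(cv2.findContours(m,0,2)[0],key=cv2.contourArea)
    for z in(0,43):
        P=np.array([atz("top",p[0],z)[:2] for p in c],np.float32)
        print(d['conf'],z,cv2.minAreaRect(P))
for q in("box_drawer0_handle",):
  for d in env.trace(q,"top"):
    m=d['pixels'].astype(np.uint8)
    cv2.imwrite('pics/hm.png',m*255)
    c=max(cv2.findContours(m,0,2)[0],key=cv2.contourArea)
    P=np.array([atz("top",p[0],42)[:2] for p in c],np.float32); print(d['conf'],cv2.minAreaRect(P),P.min(0),P.max(0))
im=env.read_camera("top"); cv2.imwrite('pics/hz.png',cv2.resize(im[60:190,230:410,::-1],None,fx=4,fy=4,interpolation=2))
```

```text
0.83 0 ((406.6518859863281, 198.85935974121094), (86.00420379638672, 119.39714813232422), 33.921756744384766)
0.83 43 ((404.94873046875, 198.63978576660156), (83.08041381835938, 115.33821105957031), 33.921714782714844)
0.72 0 ((413.017822265625, -136.819580078125), (117.17869567871094, 83.38927459716797), 10.569583892822266)
0.72 43 ((411.0982666015625, -125.62754821777344), (113.19515228271484, 80.55441284179688), 10.569575309753418)
0.56 0 ((515.8456420898438, 376.56365966796875), (115.2001724243164, 169.80050659179688), 15.76952838897705)
0.56 43 ((510.4304504394531, 370.3028869628906), (111.28388214111328, 164.02804565429688), 15.769506454467773)
0.69 ((616.9782104492188, 37.86601257324219), (267.01617431640625, 69.1881332397461), 86.41615295410156) [580.1765 -96.3774] [658.1025  170.13559]
```

View pics/hz.png

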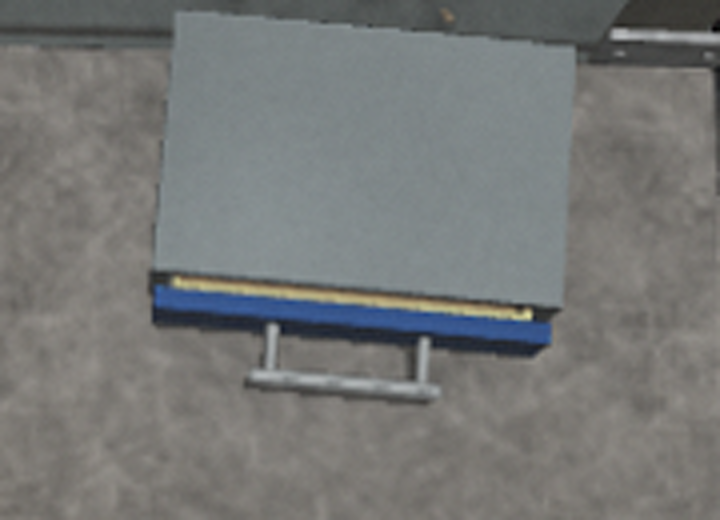

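Run:
```python
from h import *
z=lambda x,y:(230+(x+.5)/4-.5,60+(y+.5)/4-.5)
A=atz("top",z(247,379),44);B=atz("top",z(438,392),44)
print("bar",A,B,(A+B)/2,np.linalg.norm(A-B), np.degrees(np.arctan2(*(A-B)[:2])))
C=[atz("top",z(*p),75) for p in((177,11),(577,45),(562,307),(155,271))]
print(np.round(C,1))
for i in range(4):
  d=C[i]-C[(i+1)%4]; print(np.linalg.norm(d),np.degrees(np.arctan2(d[1],d[0])))
T=[atz("top",z(*p),63) for p in((155,287),(550,323))]; print(np.round(T,1))
```

```text
bar [589.53969463 107.05432876  44.        ] [584.19736802 -20.43075543  44.        ] [586.86853133  43.31178667  44.        ] 127.5969715371177 2.3996045047569106
[[ 832.2  159.1   75. ]
 [ 817.9 -109.8   75. ]
 [ 637.3  -97.    75. ]
 [ 653.6  170.2   75. ]]
269.30606360850766 86.96978862474603
181.06080623985082 -4.045129231557442
267.7005081304256 -93.48275324083032
178.92512486780043 176.45961172017715
[[645.8 169.7  63. ]
 [629.1 -91.8  63. ]]
```

Request:
drive_tool(
  commands=[
    {"dx":25,"dy":-32,"dz":0,"yaw":-4.5},
    {"dx":25,"dy":-32,"dz":0,"yaw":-4.5},
    {"dx":25,"dy":-32,"dz":0,"yaw":-4.5},
    {"dx":25,"dy":-32,"dz":0,"yaw":-4.5},
    {"dx":25,"dy":-32,"dz":0,"yaw":-4.5},
  ],
  grip=0.34,
)

```text
t: 1.37
eef_pos: [264.4, 447.9, 214.8]
tcp_rot: [3.141, 0.0, 2.522]
ft_force: [0.2, 0.4, 0.6]
opening: 0.706
```

Request:
drive_tool(
  commands=[
    {"dx":25,"dy":-32,"dz":-5,"yaw":-4.5},
    {"dx":25,"dy":-32,"dz":-5,"yaw":-4.5},
    {"dx":25,"dy":-32,"dz":-5,"yaw":-4.5},
    {"dx":25,"dy":-32,"dz":-5,"yaw":-4.5},
    {"dx":25,"dy":-32,"dz":-5,"yaw":-4.5},
  ],
)

```text
t: 1.78
eef_pos: [389.6, 287.8, 189.7]
tcp_rot: [3.141, 0.0, 2.129]
ft_force: [0.4, 0.6, -0.6]
opening: 0.37
```

Request:
drive_tool(
  commands=[
    {"dx":25,"dy":-32,"dz":-10,"yaw":-4.5},
    {"dx":25,"dy":-32,"dz":-10,"yaw":-4.5},
    {"dx":25,"dy":-32,"dz":-10,"yaw":-4.5},
    {"dx":25,"dy":-32,"dz":-10,"yaw":-4.5},
    {"dx":25,"dy":-32,"dz":-10,"yaw":-4.5},
  ],
)

```text
t: 2.2
eef_pos: [514.3, 128.1, 139.6]
tcp_rot: [3.141, -0.0, 1.736]
ft_force: [-0.2, 0.7, 0.8]
opening: 0.338
```

Request:
drive_tool(
  commands=[
    {"dx":24,"dy":-30,"dz":-10,"yaw":-4.3},
    {"dx":24,"dy":-30,"dz":-10,"yaw":-4.3},
    {"dx":24,"dy":-29,"dz":-10,"yaw":-4.4},
    {"dx":0,"dy":0,"dz":0,"yaw":0},
    {"dx":0,"dy":0,"dz":0,"yaw":0},
  ],
)

```text
t: 2.62
eef_pos: [585.7, 39.5, 108.9]
tcp_rot: [-3.141, -0.0, 1.51]
ft_force: [-0.3, 0.3, -0.3]
opening: 0.339
```

Run:
```python
from h import *
im=save("side",'s1.png'); cv2.imwrite('pics/s1z.png',cv2.resize(im[110:260,230:430,::-1],None,fx=4,fy=4,interpolation=2))
im=save("top",'t1.png'); cv2.imwrite('pics/t1z.png',cv2.resize(im[60:190,230:410,::-1],None,fx=4,fy=4,interpolation=2))
P=[[586,40,42],[586.5,43,42],[589,100,42],[583,-20,42]]
print(proj("side",P),proj("top",P))
for d in env.place_of("box_drawer0_handle","side"): print(d)
```

```text
[[313.72808047 219.46474651]
 [313.10625622 218.81187038]
 [299.84111124 207.82300882]
 [328.66584024 232.00292636]] [[316.44993133 156.48023631]
 [315.32889158 156.2653438 ]
 [293.96716792 154.78240949]
 [338.83375442 158.19727366]]
{'pixel': [316.9, 220.3], 'conf': 0.7}
```

View pics/s1z.png

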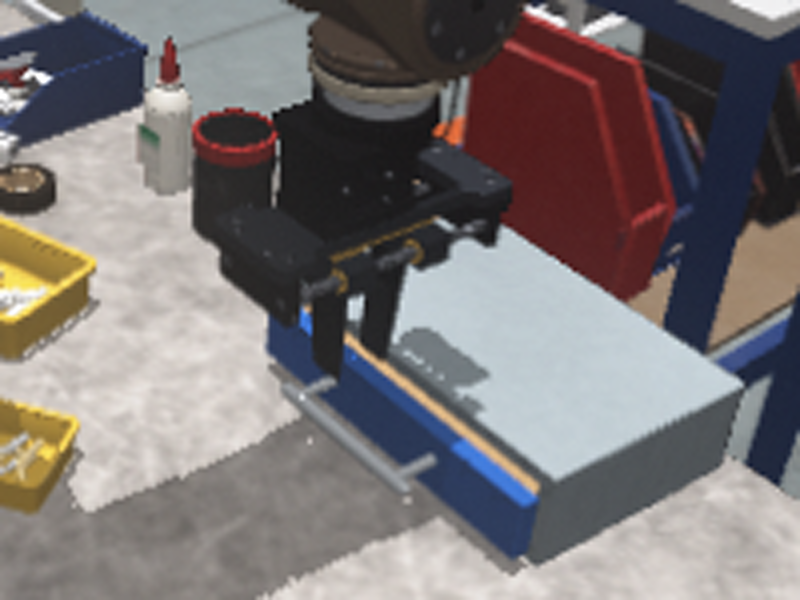

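View pics/t1z.png

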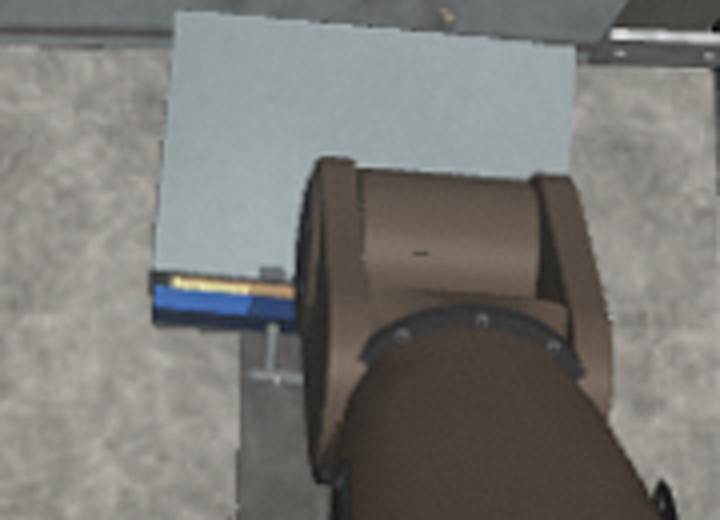

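Run:
```python
from h import *
for p in((285,385),(410,490),(347,437)):
  print(atz("side",(230+(p[0]+.5)/4-.5,110+(p[1]+.5)/4-.5),43))
# fingertip prediction
print((proj("side",[[586,40,109],[586+19,40,109],[586-19,40,109]])-[230,110])*4)
```

```text
[596.18072081 103.97857598  43.        ]
[588.96243554 -26.40894387  43.        ]
[592.4865385   36.75463845  43.        ]
[[343.47624321 357.93278235]
 [365.04603114 347.38872857]
 [321.48433095 368.67657468]]
```

Request:
drive_tool(
  commands=[
    {"dx":3,"dy":0,"dz":-15,"yaw":0.2},
    {"dx":0,"dy":0,"dz":-20,"yaw":0},
    {"dx":0,"dy":0,"dz":-15,"yaw":0},
    {"dx":0,"dy":0,"dz":-10,"yaw":0},
    {"dx":0,"dy":0,"dz":0,"yaw":0},
  ],
)

```text
t: 3.18
eef_pos: [587.1, 42.0, 48.6]
tcp_rot: [-3.139, 0.0, 1.518]
ft_force: [0.0, 0.4, -0.0]
opening: 0.338
```

Request:
drive_tool(
  commands=[
    {"dx":0,"dy":0,"dz":-10,"yaw":0},
    {"dx":0,"dy":0,"dz":-8,"yaw":0},
    {"dx":0,"dy":0,"dz":-5,"yaw":0},
    {"dx":0,"dy":0,"dz":0,"yaw":0},
  ],
)

```text
t: 3.52
eef_pos: [587.8, 41.1, 26.0]
tcp_rot: [-3.141, 0.0, 1.516]
ft_force: [-0.7, 0.5, -0.1]
opening: 0.337
```

Run:
```python
from h import *
im=save("side",'s2.png'); cv2.imwrite('pics/s2z.png',cv2.resize(im[110:260,230:430,::-1],None,fx=4,fy=4,interpolation=2))
```

```text
(no output)
```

View pics/s2z.png

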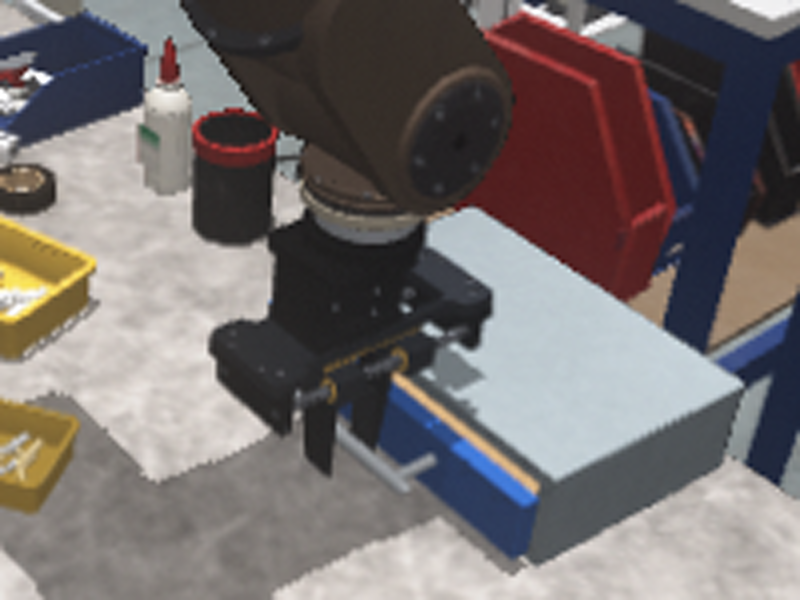

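The fingers straddle the bar (zoom (340,440)), one between bar and panel. Closing.

Request:
drive_tool(
  commands=[
    {"dx":0,"dy":0,"dz":0,"yaw":0},
    {"dx":0,"dy":0,"dz":0,"yaw":0},
    {"dx":0,"dy":0,"dz":0,"yaw":0},
    {"dx":0,"dy":0,"dz":0,"yaw":0},
    {"dx":0,"dy":0,"dz":0,"yaw":0},
  ],
  grip=0.08,
)

```text
t: 3.98
eef_pos: [588.5, 41.0, 27.2]
tcp_rot: [3.141, -0.0, 1.516]
ft_force: [0.2, -0.6, 1.6]
opening: 0.107
```

Request:
drive_tool(
  commands=[
    {"dx":-8,"dy":0.5,"dz":0,"yaw":0},
    {"dx":-12,"dy":0.7,"dz":0,"yaw":0},
    {"dx":-15,"dy":0.8,"dz":0,"yaw":0},
    {"dx":-15,"dy":0.8,"dz":0,"yaw":0},
    {"dx":-15,"dy":0.8,"dz":0,"yaw":0},
  ],
)

```text
t: 4.4
eef_pos: [522.4, 45.3, 27.1]
tcp_rot: [3.14, -0.001, 1.516]
ft_force: [3.5, 9.1, -0.6]
opening: 0.105
```

Request:
drive_tool(
  commands=[
    {"dx":-15,"dy":0.9,"dz":0,"yaw":0},
    {"dx":-12,"dy":0.7,"dz":0,"yaw":0},
    {"dx":-8,"dy":0.5,"dz":0,"yaw":0},
    {"dx":-5,"dy":0.3,"dz":0,"yaw":0},
    {"dx":-3,"dy":0.2,"dz":0,"yaw":0},
  ],
)

```text
t: 4.82
eef_pos: [479.2, 48.1, 27.1]
tcp_rot: [3.141, -0.001, 1.516]
ft_force: [2.3, 10.9, 1.0]
opening: 0.103
```

Request:
drive_tool(
  commands=[
    {"dx":-3,"dy":0.2,"dz":0,"yaw":0},
    {"dx":-3,"dy":0.2,"dz":0,"yaw":0},
    {"dx":-1,"dy":0.1,"dz":0,"yaw":0},
  ],
)

```text
t: 5.07
eef_pos: [472.5, 48.6, 27.2]
tcp_rot: [3.141, -0.001, 1.516]
ft_force: [1.7, 9.9, 1.1]
opening: 0.103
```

Request:
drive_tool(
  commands=[
    {"dx":-2,"dy":0,"dz":0,"yaw":0},
    {"dx":-2,"dy":0,"dz":0,"yaw":0},
    {"dx":0,"dy":0,"dz":0,"yaw":0},
  ],
)

```text
t: 5.32
eef_pos: [468.5, 48.8, 27.1]
tcp_rot: [3.141, -0.001, 1.516]
ft_force: [0.0, 13.5, 2.4]
opening: 0.11
```

Request:
drive_tool(
  commands=[
    {"dx":-2,"dy":0,"dz":0,"yaw":0},
    {"dx":-2,"dy":0,"dz":0,"yaw":0},
    {"dx":0,"dy":0,"dz":0,"yaw":0},
  ],
)

```text
t: 5.57
eef_pos: [467.5, 48.8, 27.2]
tcp_rot: [3.135, -0.001, 1.516]
ft_force: [12.4, 17.1, -8.4]
opening: 0.106
```

Run:
```python
from h import *
im=save("side",'s3.png'); cv2.imwrite('pics/s3z.png',cv2.resize(im[130:280,230:430,::-1],None,fx=4,fy=4,interpolation=2))
im=save("top",'t3.png'); cv2.imwrite('pics/t3z.png',cv2.resize(im[60:210,230:410,::-1],None,fx=4,fy=4,interpolation=2))
```

```text
(no output)
```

View pics/s3z.png

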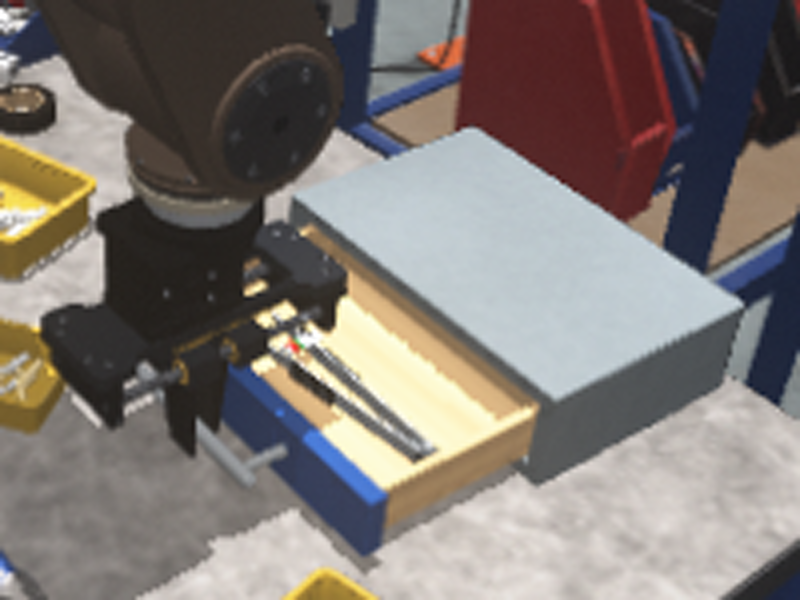

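View pics/t3z.png

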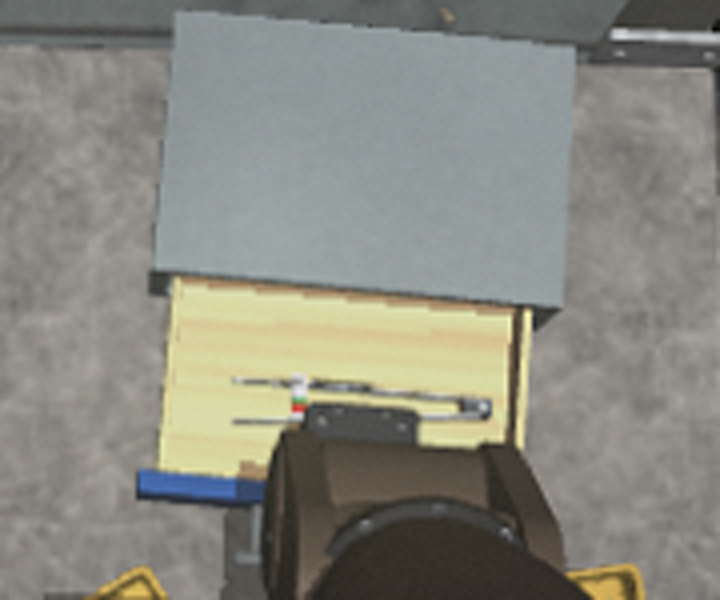

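Request:
drive_tool(
  commands=[
    {"dx":2,"dy":-2,"dz":0,"yaw":0},
    {"dx":0,"dy":0,"dz":0,"yaw":0},
    {"dx":0,"dy":0,"dz":0,"yaw":0},
    {"dx":0,"dy":0,"dz":0,"yaw":0},
  ],
  grip=0.34,
)

```text
t: 6.0
eef_pos: [466.7, 45.7, 26.9]
tcp_rot: [-3.141, 0.0, 1.516]
ft_force: [-0.4, -0.4, 0.8]
opening: 0.316
```

Request:
drive_tool(
  commands=[
    {"dx":0,"dy":0,"dz":10,"yaw":0},
    {"dx":0,"dy":0,"dz":25,"yaw":0},
    {"dx":0,"dy":0,"dz":30,"yaw":0},
    {"dx":0,"dy":0,"dz":30,"yaw":0},
    {"dx":0,"dy":0,"dz":20,"yaw":0},
  ],
  grip=0.44,
)

```text
t: 6.42
eef_pos: [467.1, 45.6, 144.1]
tcp_rot: [3.14, 0.0, 1.516]
ft_force: [-0.3, 0.4, 0.2]
opening: 0.438
```

Request:
drive_tool(
  commands=[
    {"dx":0,"dy":40,"dz":5,"yaw":0},
    {"dx":0,"dy":40,"dz":5,"yaw":0},
    {"dx":0,"dy":40,"dz":0,"yaw":0},
    {"dx":0,"dy":40,"dz":0,"yaw":0},
    {"dx":0,"dy":0,"dz":0,"yaw":0},
  ],
)

```text
t: 6.83
eef_pos: [466.6, 210.7, 152.0]
tcp_rot: [3.141, -0.001, 1.52]
ft_force: [-0.8, -0.8, -1.0]
opening: 0.443
```

Run:
```python
from h import *
im=save("side",'s4.png'); cv2.imwrite('pics/s4z.png',cv2.resize(im[160:270,260:400,::-1],None,fx=5,fy=5,interpolation=2))
im=save("top",'t4.png'); cv2.imwrite('pics/t4z.png',cv2.resize(im[125:195,250:390,::-1],None,fx=5,fy=5,interpolation=2))
for n in("top","side"):
  for q,z in(("tweezers",22),("grip_mid",29),("tip_fixed",29),("tip_moving",29),("box_drawer0_handle",42)):
    for d in env.place_of(q,n): print(n,q,d,np.round(atz(n,d['pixel'],z)))
```

```text
top tweezers {'pixel': [348.0, 160.3], 'conf': 0.52} [582. -49.  22.]
top grip_mid {'pixel': [311.3, 160.2], 'conf': 0.58} [578.  52.  29.]
top tip_fixed {'pixel': [282.2, 166.9], 'conf': 0.65} [558. 130.  29.]
top box_drawer0_handle {'pixel': [313.8, 202.5], 'conf': 0.81} [463.  46.  42.]
top box_drawer0_handle {'pixel': [313.2, 163.0], 'conf': 0.33} [568.  49.  42.]
side tweezers {'pixel': [330.9, 243.0], 'conf': 0.83} [575. -39.  22.]
side tweezers {'pixel': [310.8, 226.0], 'conf': 0.35} [579.  41.  22.]
side grip_mid {'pixel': [311.2, 225.6], 'conf': 0.58} [575.  36.  29.]
side tip_fixed {'pixel': [289.8, 210.9], 'conf': 0.65} [569. 118.  29.]
side tip_fixed {'pixel': [156.8, 216.1], 'conf': 0.18} [257. 319.  29.]
side tip_moving {'pixel': [295.6, 206.8], 'conf': 0.63} [594. 123.  29.]
side box_drawer0_handle {'pixel': [272.7, 234.1], 'conf': 0.67} [462.  59.  42.]
```

View pics/s4z.png

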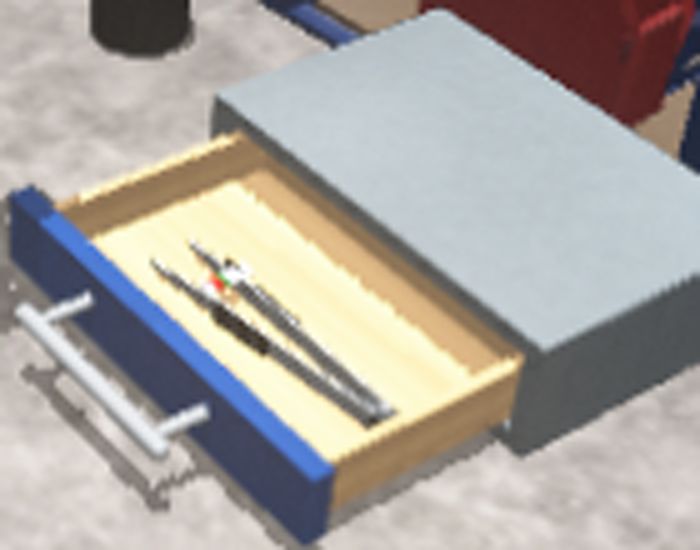

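View pics/t4z.png

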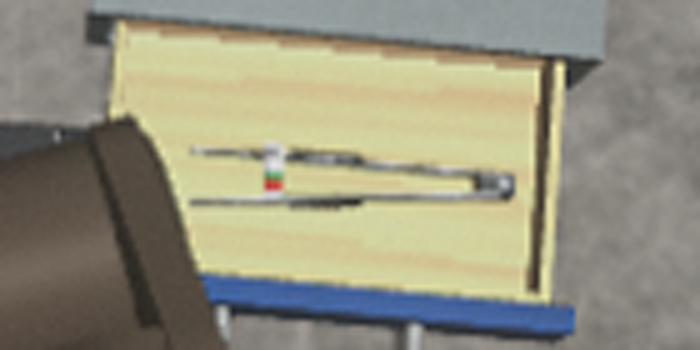

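Run:
```python
from h import *
def T(x,y,z=33): return atz("top",(250+(x+.5)/5-.5,125+(y+.5)/5-.5),z)
def S(x,y,z=33): return atz("side",(260+(x+.5)/5-.5,160+(y+.5)/5-.5),z)
for n,p in dict(heel=(515,186),tm=(190,152),tf=(190,203),grip=(325,180),gf=(325,203),gm=(322,158)).items(): print(n,T(*p).round(1))
for n,p in dict(heel=(388,415),tf=(153,262),tm=(193,242),gf0=(218,312),gf1=(267,350)).items(): print('side',n,S(*p).round(1))
h=T(515,186);t=(T(190,152)+T(190,203))/2; d=t-h; L=np.linalg.norm(d); print(L,np.degrees(np.arctan2(-d[0],d[1])), h+d*92/175)
h=S(388,415);t=(S(153,262)+S(193,242))/2; d=t-h; L=np.linalg.norm(d); print(L,np.degrees(np.arctan2(-d[0],d[1])), h+d*92/175)
```

```text
heel [575.9 -58.9  33. ]
tm [589.7 116.4  33. ]
tf [562.  115.9  33. ]
grip [576.4  43.8  33. ]
gf [563.9  43.6  33. ]
gm [588.3  45.5  33. ]
side heel [580.1 -55.2  33. ]
side tf [563.2 110.1  33. ]
side tm [592.7 110.4  33. ]
side gf0 [563.9  56.5  33. ]
side gf1 [564.3  18.1  33. ]
175.06615569151657 0.011758052465888742 [575.87320204  33.12281385  33.        ]
165.44991776367704 0.7608855255604734 [578.9477687   31.77256476  33.        ]
```

Request:
drive_tool(
  commands=[
    {"dx":20,"dy":-34,"dz":0,"yaw":0.7},
    {"dx":20,"dy":-34,"dz":0,"yaw":0.7},
    {"dx":20,"dy":-34,"dz":0,"yaw":0.7},
    {"dx":20,"dy":-34,"dz":0,"yaw":0.7},
    {"dx":20,"dy":-34,"dz":0,"yaw":0.7},
  ],
  grip=0.5,
)

```text
t: 7.85
eef_pos: [567.9, 33.8, 151.9]
tcp_rot: [3.141, 0.0, 1.578]
ft_force: [0.8, 0.9, 0.1]
opening: 0.497
```

Request:
drive_tool(
  commands=[
    {"dx":10,"dy":0,"dz":-10,"yaw":0},
    {"dx":0,"dy":0,"dz":-30,"yaw":0},
    {"dx":0,"dy":0,"dz":-30,"yaw":0},
    {"dx":0,"dy":0,"dz":-7,"yaw":0},
    {"dx":0,"dy":0,"dz":0,"yaw":0},
  ],
)

```text
t: 8.27
eef_pos: [576.2, 35.6, 73.1]
tcp_rot: [-3.138, -0.0, 1.577]
ft_force: [-0.1, -0.1, 0.8]
opening: 0.498
```

Run:
```python
from h import *
im=save("side",'s5.png'); cv2.imwrite('pics/s5z.png',cv2.resize(im[140:270,260:400,::-1],None,fx=5,fy=5,interpolation=2))
im=save("top",'t5.png'); cv2.imwrite('pics/t5z.png',cv2.resize(im[105:195,250:390,::-1],None,fx=5,fy=5,interpolation=2))
s=env.state();print(s['eef_pos'],s['tcp_rot'],s['opening'])
```

```text
[577.65117428  35.78377839  75.80058332] [3.14088939e+00 2.74394222e-05 1.57750817e+00] 0.4986407309350262
```

View pics/s5z.png

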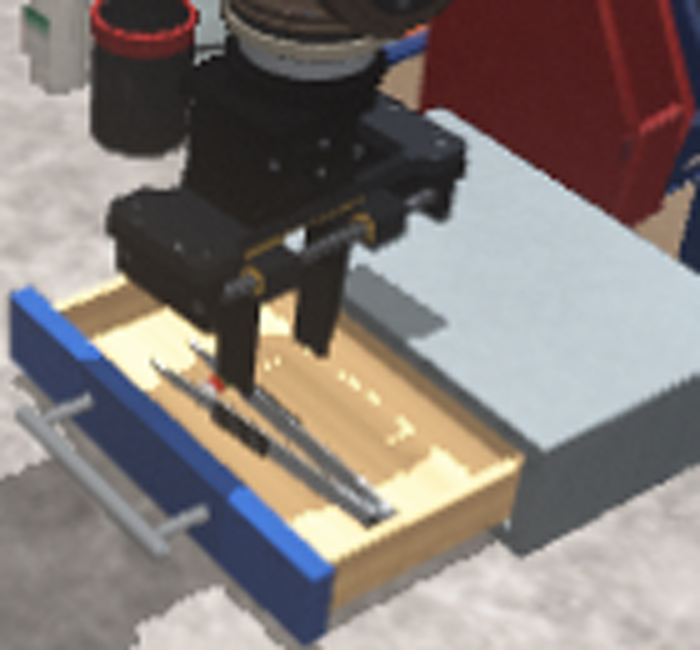

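View pics/t5z.png

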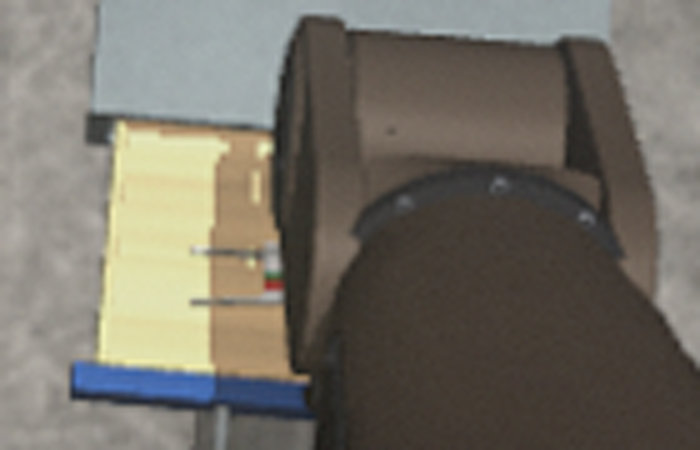

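Run:
```python
from h import *
f=lambda P:(proj("side",P)-[260,140]+.5)*5-.5
P=[[577.6-24-6,35.8-10,75.8],[577.6-24,35.8-10,75.8],[577.6+24,35.8-10,75.8],[577.6+36,35.8-10,75.8]]
print(f(P).round())
print(f([[577-14,41,36],[577+14,41,36],[577-14,61,36],[577-14,21,36],[577-24,31,25]]).round())
```

```text
[[239. 392.]
 [248. 387.]
 [316. 352.]
 [333. 344.]]
[[236. 424.]
 [275. 403.]
 [212. 404.]
 [262. 444.]
 [233. 457.]]
```

Request:
drive_tool(
  commands=[
    {"dx":0,"dy":5,"dz":-12,"yaw":0},
    {"dx":0,"dy":0,"dz":-14,"yaw":0},
    {"dx":0,"dy":0,"dz":-10,"yaw":0},
    {"dx":0,"dy":0,"dz":-7,"yaw":0},
    {"dx":0,"dy":0,"dz":0,"yaw":0},
  ],
)

```text
t: 8.78
eef_pos: [576.8, 40.9, 30.8]
tcp_rot: [-3.14, -0.0, 1.578]
ft_force: [-0.2, 0.0, -0.1]
opening: 0.498
```

Request:
drive_tool(
  commands=[
    {"dx":0,"dy":0,"dz":-3,"yaw":0},
    {"dx":0,"dy":0,"dz":-2,"yaw":0},
    {"dx":0,"dy":0,"dz":0,"yaw":0},
  ],
)

```text
t: 9.03
eef_pos: [577.3, 40.7, 26.9]
tcp_rot: [3.141, 0.0, 1.577]
ft_force: [-0.7, 0.3, -0.4]
opening: 0.502
```

Run:
```python
from h import *
im=save("side",'s6.png'); cv2.imwrite('pics/s6z.png',cv2.resize(im[140:270,260:400,::-1],None,fx=5,fy=5,interpolation=2))
s=env.state();print(s['eef_pos'],s['tcp_rot'],s['opening'],s['ft_force'])
```

```text
[577.3621587   40.71870187  27.06017736] [3.14112987e+00 2.39958737e-05 1.57733409e+00] 0.49925034640780713 [ 0.16668498 -0.6119887  -0.11168303]
```

View pics/s6z.png

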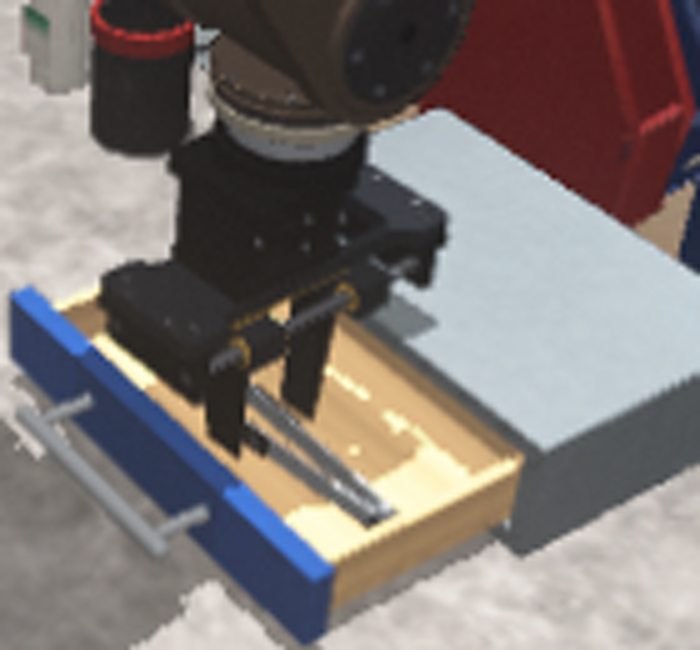

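Request:
drive_tool(
  commands=[
    {"dx":0,"dy":0,"dz":-2,"yaw":0},
    {"dx":0,"dy":0,"dz":0,"yaw":0},
    {"dx":0,"dy":0,"dz":0,"yaw":0},
    {"dx":0,"dy":0,"dz":0,"yaw":0},
    {"dx":0,"dy":0,"dz":0,"yaw":0},
  ],
  grip=0.22,
)

```text
t: 9.5
eef_pos: [577.3, 40.7, 24.9]
tcp_rot: [3.141, 0.0, 1.577]
ft_force: [0.3, -0.9, 1.1]
opening: 0.234
```

Request:
drive_tool(
  commands=[
    {"dx":0,"dy":0,"dz":0,"yaw":0},
    {"dx":0,"dy":0,"dz":0,"yaw":0},
    {"dx":0,"dy":0,"dz":0,"yaw":0},
  ],
)

```text
t: 9.75
eef_pos: [577.2, 40.7, 24.9]
tcp_rot: [3.141, -0.0, 1.577]
ft_force: [-0.1, 0.2, 1.8]
opening: 0.222
```

Run:
```python
from h import *
im=save("side",'s7.png'); cv2.imwrite('pics/s7z.png',cv2.resize(im[140:270,260:400,::-1],None,fx=5,fy=5,interpolation=2))
s=env.state();print(s['eef_pos'],s['tcp_rot'],s['opening'],s['ft_force'])
```

```text
[577.23296454  40.72296632  24.92689515] [3.14147517e+00 8.75460484e-06 1.57739549e+00] 0.22293473465221506 [-0.41435072  0.89754779  1.27577781]
```

View pics/s7z.png

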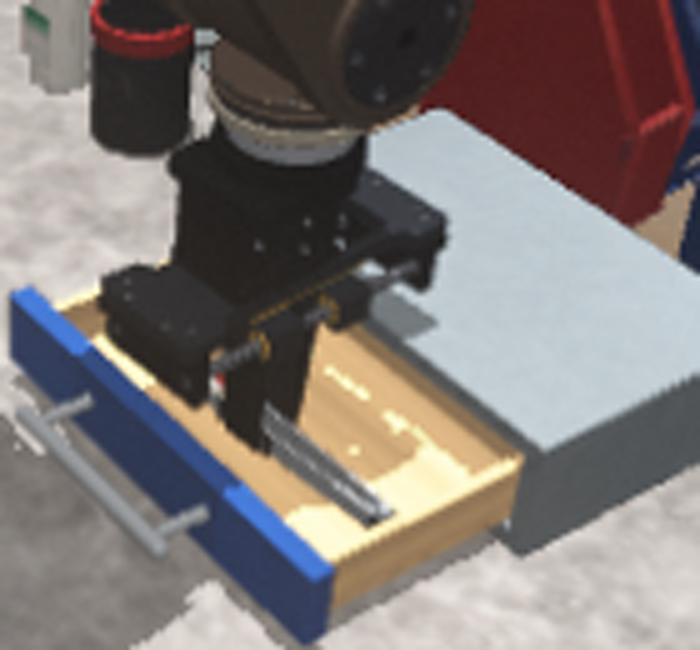

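The jaws hold both grips at 0.22. Lifting.

Request:
drive_tool(
  commands=[
    {"dx":0,"dy":0,"dz":5,"yaw":0},
    {"dx":0,"dy":0,"dz":10,"yaw":0},
    {"dx":0,"dy":0,"dz":15,"yaw":0},
    {"dx":0,"dy":0,"dz":15,"yaw":0},
    {"dx":0,"dy":0,"dz":15,"yaw":0},
  ],
)

```text
t: 10.22
eef_pos: [577.3, 40.7, 86.3]
tcp_rot: [3.141, 0.0, 1.577]
ft_force: [0.3, -0.5, -0.5]
opening: 0.219
```

Request:
drive_tool(
  commands=[
    {"dx":0,"dy":0,"dz":15,"yaw":0},
    {"dx":0,"dy":0,"dz":15,"yaw":0},
    {"dx":0,"dy":0,"dz":15,"yaw":0},
    {"dx":0,"dy":0,"dz":10,"yaw":0},
    {"dx":0,"dy":0,"dz":8,"yaw":0},
  ],
)

```text
t: 10.63
eef_pos: [577.4, 40.7, 149.5]
tcp_rot: [3.14, 0.0, 1.577]
ft_force: [-0.0, -0.2, -0.8]
opening: 0.22
```

Run:
```python
from h import *
im=save("side",'s8.png'); cv2.imwrite('pics/s8z.png',cv2.resize(im[100:260,240:400,::-1],None,fx=4,fy=4,interpolation=2))
im=save("top",'t8.png'); cv2.imwrite('pics/t8z.png',cv2.resize(im[105:195,250:390,::-1],None,fx=5,fy=5,interpolation=2))
s=env.state();print(s['eef_pos'],s['tcp_rot'],s['opening'],s['ft_force'])
```

```text
[577.62803532  40.72505189 149.18364493] [3.13942015e+00 1.03140297e-04 1.57740844e+00] 0.21724232930302684 [ 0.34008862 -0.0148744  -1.09428187]
```

View pics/s8z.png

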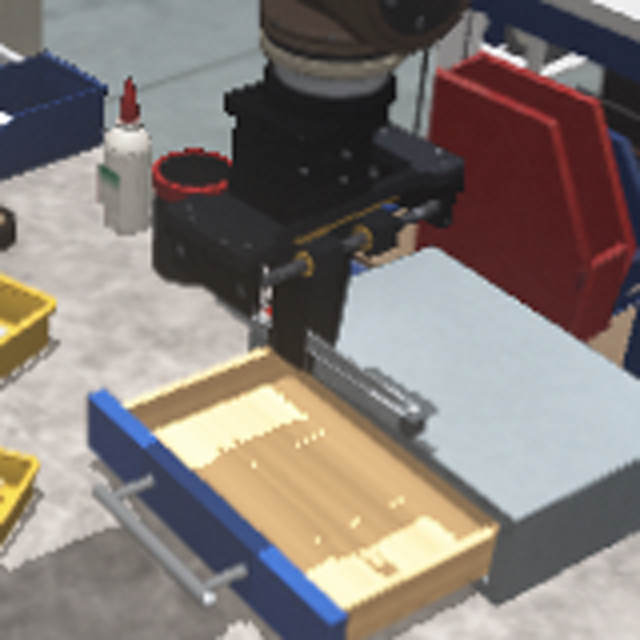

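View pics/t8z.png

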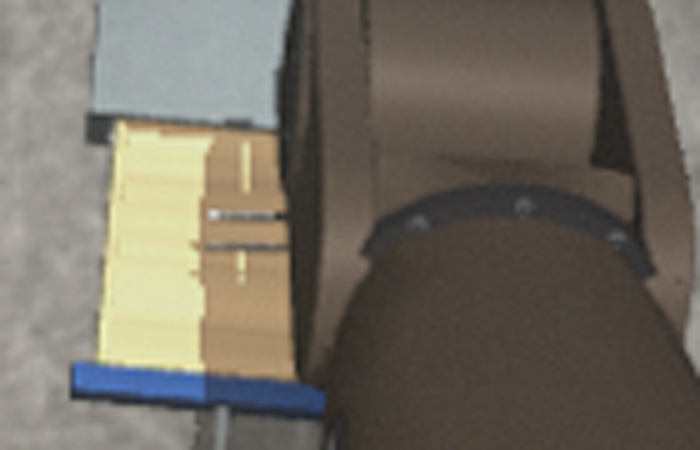

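Request:
drive_tool(
  commands=[
    {"dx":-3,"dy":10,"dz":0,"yaw":0},
    {"dx":-6,"dy":22,"dz":0,"yaw":0},
    {"dx":-6,"dy":25,"dz":0,"yaw":0},
    {"dx":-6,"dy":25,"dz":0,"yaw":0},
    {"dx":-6,"dy":25,"dz":0,"yaw":0},
  ],
  grip=0.2,
)

```text
t: 11.15
eef_pos: [549.1, 149.2, 146.8]
tcp_rot: [-3.14, 0.0, 1.577]
ft_force: [0.6, -0.2, 0.2]
opening: 0.2
```

Request:
drive_tool(
  commands=[
    {"dx":-6,"dy":25,"dz":0,"yaw":0},
    {"dx":-6,"dy":25,"dz":0,"yaw":0},
    {"dx":-6,"dy":25,"dz":0,"yaw":0},
    {"dx":-6,"dy":25,"dz":0,"yaw":0},
    {"dx":-6,"dy":22,"dz":0,"yaw":0},
  ],
)

```text
t: 11.57
eef_pos: [518.9, 271.6, 146.8]
tcp_rot: [-3.14, 0.001, 1.578]
ft_force: [1.1, -0.7, -1.0]
opening: 0.201
```

Request:
drive_tool(
  commands=[
    {"dx":-5,"dy":18,"dz":0,"yaw":0},
    {"dx":-3,"dy":12,"dz":0,"yaw":0},
    {"dx":0,"dy":0,"dz":0,"yaw":0},
    {"dx":0,"dy":0,"dz":0,"yaw":0},
    {"dx":0,"dy":0,"dz":0,"yaw":0},
  ],
)

```text
t: 11.98
eef_pos: [512.2, 299.1, 147.4]
tcp_rot: [-3.141, 0.0, 1.577]
ft_force: [-0.2, 0.1, -0.8]
opening: 0.203
```

Run:
```python
from h import *
im=save("side",'s9.png'); cv2.imwrite('pics/s9z.png',cv2.resize(im[90:240,170:310,::-1],None,fx=4,fy=4,interpolation=2))
im=save("top",'t9.png'); cv2.imwrite('pics/t9z.png',cv2.resize(im[135:225,150:280,::-1],None,fx=6,fy=6,interpolation=2))
s=env.state();print(s['eef_pos'],s['tcp_rot'],s['opening'],s['ft_force'])
for n in("top","side"):
  for q,z in(("tweezers",147),("tip_fixed",154),("tip_moving",154),("grip_mid",154),("tray",0)):
    for d in env.place_of(q,n)[:2]: print(n,q,d,np.round(atz(n,d['pixel'],z)))
```

```text
[512.49366143 298.82918386 147.71413897] [-3.14146347e+00  2.25875505e-04  1.57629997e+00] 0.19690156434763034 [ 0.44165835 -0.25178423  0.46946628]
top tweezers {'pixel': [251.3, 173.7], 'conf': 0.52} [520. 210. 147.]
top tweezers {'pixel': [313.8, 200.9], 'conf': 0.2} [458.  58. 147.]
top tray {'pixel': [373.5, 221.5], 'conf': 0.71} [ 418. -124.    0.]
side tweezers {'pixel': [252.4, 164.9], 'conf': 0.77} [517. 223. 147.]
side tip_fixed {'pixel': [219.5, 145.3], 'conf': 0.56} [496. 359. 154.]
side tip_moving {'pixel': [237.7, 152.3], 'conf': 0.59} [516. 293. 154.]
side tip_moving {'pixel': [236.2, 158.5], 'conf': 0.55} [494. 267. 154.]
side grip_mid {'pixel': [237.7, 154.4], 'conf': 0.72} [509. 284. 154.]
side grip_mid {'pixel': [235.5, 155.9], 'conf': 0.27} [500. 280. 154.]
side tray {'pixel': [308.4, 300.9], 'conf': 0.95} [ 419. -130.    0.]
side tray {'pixel': [225.6, 225.0], 'conf': 0.94} [408. 203.   0.]
```

View pics/s9z.png

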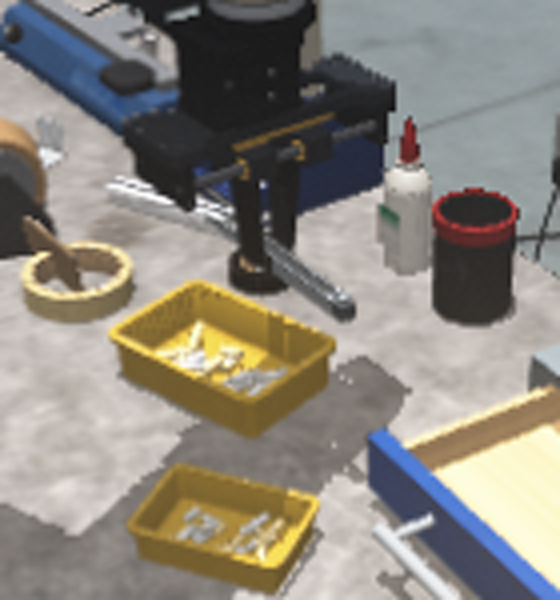

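View pics/t9z.png

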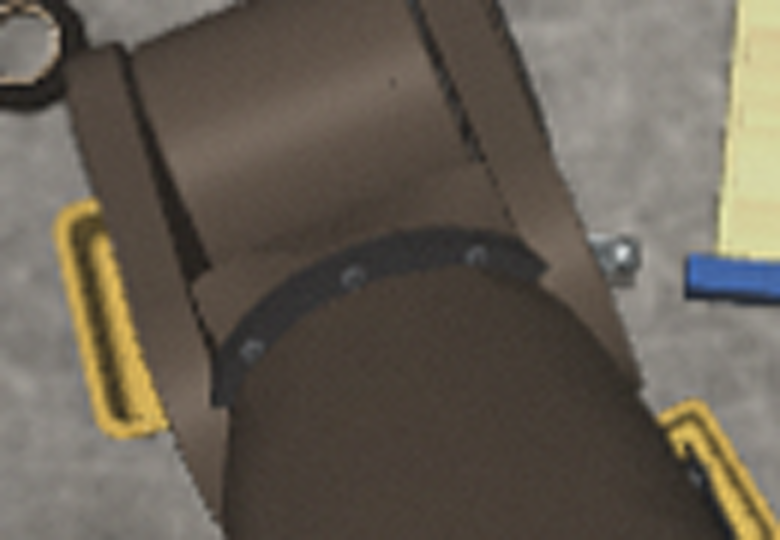

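Request:
drive_tool(
  commands=[
    {"dx":5,"dy":2,"dz":0,"yaw":3},
    {"dx":6,"dy":2,"dz":0,"yaw":5},
    {"dx":6,"dy":2,"dz":0,"yaw":5},
    {"dx":6,"dy":2,"dz":0,"yaw":5},
    {"dx":6,"dy":2,"dz":0,"yaw":5},
  ],
)

```text
t: 13.0
eef_pos: [541.5, 309.9, 147.9]
tcp_rot: [3.141, 0.0, 1.983]
ft_force: [1.4, 0.6, -1.3]
opening: 0.198
```

Request:
drive_tool(
  commands=[
    {"dx":6,"dy":2,"dz":0,"yaw":5},
    {"dx":6,"dy":2,"dz":0,"yaw":5},
    {"dx":5,"dy":2,"dz":0,"yaw":5},
    {"dx":2,"dy":1,"dz":0,"yaw":2},
    {"dx":0,"dy":0,"dz":0,"yaw":0},
  ],
)

```text
t: 13.42
eef_pos: [560.5, 316.9, 147.7]
tcp_rot: [3.142, 0.0, 2.277]
ft_force: [-0.1, 0.2, -1.4]
opening: 0.198
```

Request:
drive_tool(
  commands=[
    {"dx":0,"dy":0,"dz":0,"yaw":0},
    {"dx":0,"dy":0,"dz":0,"yaw":0},
  ],
)

```text
t: 13.58
eef_pos: [560.0, 316.7, 147.8]
tcp_rot: [-3.141, -0.0, 2.274]
ft_force: [-0.7, 0.2, -1.3]
opening: 0.201
```

Run:
```python
from h import *
im=save("side",'s10.png'); cv2.imwrite('pics/s10z.png',cv2.resize(im[100:220,180:310,::-1],None,fx=6,fy=5,interpolation=2))
im=save("top",'t10.png'); cv2.imwrite('pics/t10z.png',cv2.resize(im[135:225,150:280,::-1],None,fx=6,fy=6,interpolation=2))
s=env.state();print(s['eef_pos'],s['tcp_rot'],s['opening'],s['ft_force'])
for n in("top","side"):
  for q,z in(("tweezers",147),("tip_fixed",154),("tip_moving",154),("grip_mid",154),("tray",0)):
    for d in env.place_of(q,n)[:2]: print(n,q,d,np.round(atz(n,d['pixel'],z)))
```

```text
[560.044326   316.68268936 147.90279218] [ 3.14154756e+00 -1.01288941e-06  2.27462554e+00] 0.20042035590678128 [ 0.28305859  0.07611501 -0.85756744]
top tweezers {'pixel': [236.8, 133.4], 'conf': 0.57} [619. 248. 147.]
top tweezers {'pixel': [314.5, 202.7], 'conf': 0.26} [453.  57. 147.]
top tip_fixed {'pixel': [319.7, 109.9], 'conf': 0.48} [681.  47. 154.]
top grip_mid {'pixel': [312.3, 199.9], 'conf': 0.54} [459.  63. 154.]
top tray {'pixel': [376.5, 224.2], 'conf': 0.83} [ 411. -132.    0.]
side tweezers {'pixel': [274.8, 147.3], 'conf': 0.53} [625. 263. 147.]
side tip_fixed {'pixel': [222.1, 146.4], 'conf': 0.71} [498. 349. 154.]
side tip_moving {'pixel': [223.2, 141.1], 'conf': 0.48} [518. 374. 154.]
side grip_mid {'pixel': [247.3, 145.4], 'conf': 0.52} [560. 310. 154.]
side tray {'pixel': [224.9, 225.4], 'conf': 0.95} [406. 203.   0.]
side tray {'pixel': [306.8, 301.8], 'conf': 0.78} [ 414. -130.    0.]
```

View pics/s10z.png

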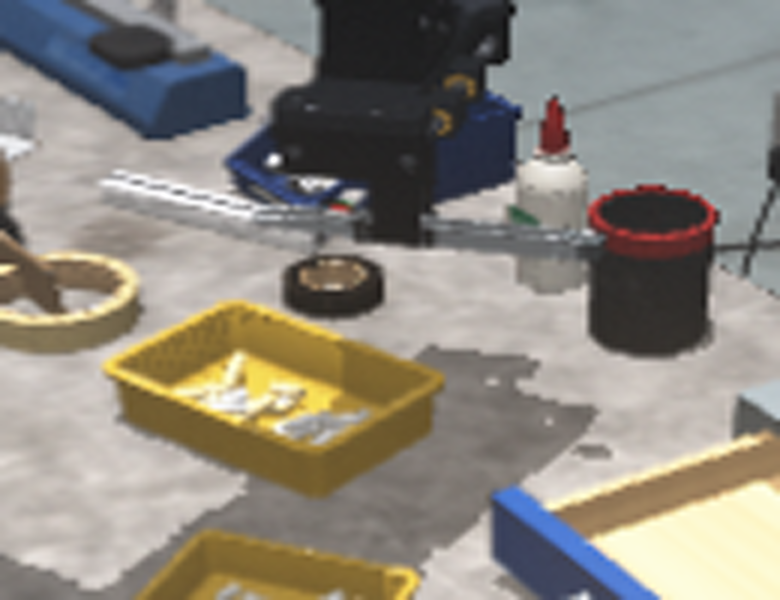

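View pics/t10z.png

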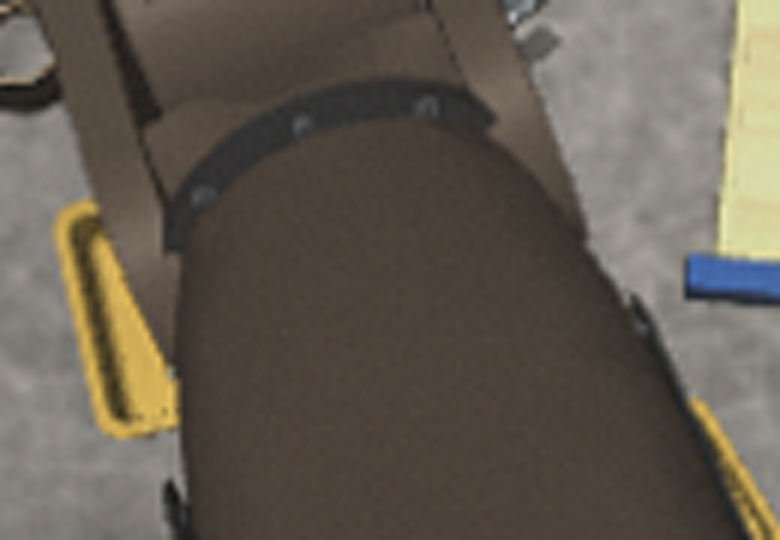

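```bash
python3 - <<'E'
from h import *
T=lambda x,y,z:atz("top",(250+(x+.5)/5-.5,105+(y+.5)/5-.5),z)
for z in(153,160): 
  a,b=T(208,215,z),T(205,246,z); print(a,b,np.linalg.norm(a-b))
im=cv2.imread('pics/t8.png'); print(im[140:162,295:299].mean(1).astype(int).tolist())
im4=cv2.imread('pics/t4.png'); print(im4[150:172,292:296].mean(1).astype(int).tolist())
d=np.array([np.cos(2.2746),np.sin(2.2746)]);g=np.array([560,316.7])
for L in(-102,-92,73): p=g+d*L; print(p,(proj("side",[[*p,152]])-[180,100])*[6,5])
E
python3 - <<'E'
import sys;sys.path.insert(0,'.')
import cv2
im=cv2.imread('pics/t8.png')
cv2.imwrite('pics/t8zz.png',cv2.resize(im[140:162,284:312],None,fx=24,fy=24,interpolation=0))
E
```

```text
[585.39417217 115.34211687 153.        ] [570.10193128 116.57010068 153.        ] 15.34146589723254
[583.95345903 115.82724674 160.        ] [568.7574934  117.04749955 160.        ] 15.244880721586911
[[115, 151, 176], [111, 146, 170], [109, 143, 166], [109, 141, 166], [108, 141, 167], [108, 143, 169], [106, 141, 168], [132, 148, 159], [107, 114, 118], [97, 126, 148], [112, 148, 175], [112, 148, 175], [110, 146, 173], [108, 133, 150], [89, 100, 106], [111, 144, 161], [129, 172, 192], [131, 173, 192], [126, 166, 186], [116, 152, 176], [124, 164, 184], [119, 158, 180]]
[[157, 210, 209], [156, 209, 210], [154, 206, 210], [151, 203, 212], [155, 188, 193], [105, 119, 121], [135, 177, 177], [158, 211, 213], [153, 204, 210], [155, 207, 210], [157, 209, 210], [159, 211, 210], [159, 211, 210], [162, 213, 213], [165, 195, 193], [116, 130, 131], [143, 184, 184], [165, 214, 213], [162, 211, 210], [159, 211, 210], [150, 201, 208], [151, 201, 209]]
[626.00646743 238.93660079] [[600.38907855 245.06737166]]
[619.53524513 246.56046345] [[579.95754452 243.09323005]]
[512.76007723 372.35419748] [[252.91799332 212.12856475]]
```

View pics/t8zz.png

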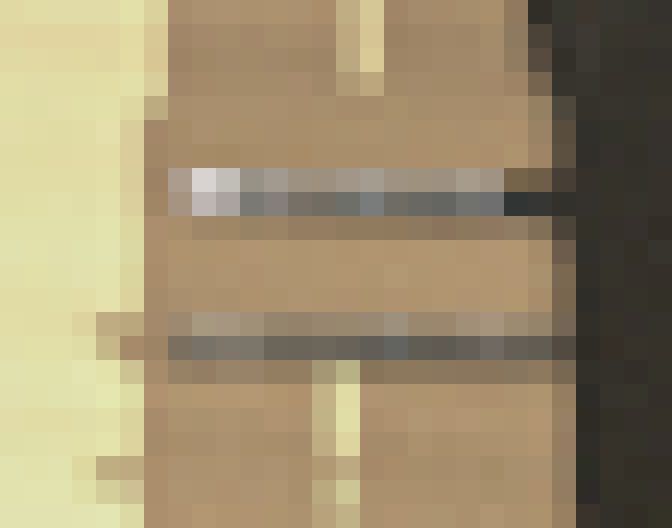

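The side picture shows the tweezers level, with the heel at zoom (597,242) against a predicted (600,245). The tips are lost against the metal rods and the arm hides them from above, so I'll go back to a spot where the top camera sees the tips and check the gap there.

Request:
drive_tool(
  commands=[
    {"dx":0,"dy":-12,"dz":0,"yaw":-2},
    {"dx":1,"dy":-25,"dz":0,"yaw":-4},
    {"dx":1,"dy":-25,"dz":0,"yaw":-4},
    {"dx":1,"dy":-25,"dz":0,"yaw":-4},
    {"dx":1,"dy":-25,"dz":0,"yaw":-4},
  ],
)

```text
t: 14.6
eef_pos: [564.0, 202.9, 147.9]
tcp_rot: [-3.142, 0.0, 1.956]
ft_force: [0.3, 0.0, -1.2]
opening: 0.203
```

Request:
drive_tool(
  commands=[
    {"dx":1,"dy":-28,"dz":0,"yaw":-4},
    {"dx":1,"dy":-28,"dz":0,"yaw":-4},
    {"dx":1,"dy":-28,"dz":0,"yaw":-4},
    {"dx":1,"dy":-28,"dz":0,"yaw":-4},
    {"dx":1,"dy":-28,"dz":0,"yaw":-4},
  ],
)

```text
t: 15.02
eef_pos: [568.8, 62.7, 147.9]
tcp_rot: [3.141, 0.0, 1.607]
ft_force: [0.3, -0.4, -0.4]
opening: 0.199
```

Request:
drive_tool(
  commands=[
    {"dx":1,"dy":-26,"dz":0,"yaw":-2},
    {"dx":0,"dy":-14,"dz":0,"yaw":0},
    {"dx":0,"dy":-5,"dz":0,"yaw":0},
    {"dx":0,"dy":0,"dz":0,"yaw":0},
    {"dx":0,"dy":0,"dz":0,"yaw":0},
  ],
)

```text
t: 15.43
eef_pos: [570.1, 20.3, 147.9]
tcp_rot: [3.142, -0.0, 1.578]
ft_force: [0.5, 0.8, -0.6]
opening: 0.198
```

Run:
```python
from h import *
im=save("top",'t11.png'); cv2.imwrite('pics/t11z.png',cv2.resize(im[135:170,275:325,::-1],None,fx=14,fy=14,interpolation=0))
s=env.state();print(s['eef_pos'],s['tcp_rot'],s['opening'],s['ft_force'])
for q,z in(("tip_fixed",154),("tip_moving",154),):
    for d in env.place_of(q,"top")[:2]: print(q,d,np.round(atz("top",d['pixel'],z)))
# scale
a=proj("top",[[568,100,158],[578,100,158]]); print(np.diff(a,axis=0))
```

```text
[570.1446128   20.68465673 147.87334624] [ 3.14150657e+00 -1.79209109e-04  1.57847165e+00] 0.2023383498268562 [ 0.76577086 -0.00598925 -0.29290473]
tip_fixed {'pixel': [297.4, 155.7], 'conf': 0.63} [566. 100. 154.]
tip_fixed {'pixel': [296.1, 154.5], 'conf': 0.18} [569. 103. 154.]
tip_moving {'pixel': [296.2, 150.6], 'conf': 0.51} [578. 103. 154.]
[[ 0.05384962 -4.08389467]]
```

View pics/t11z.png

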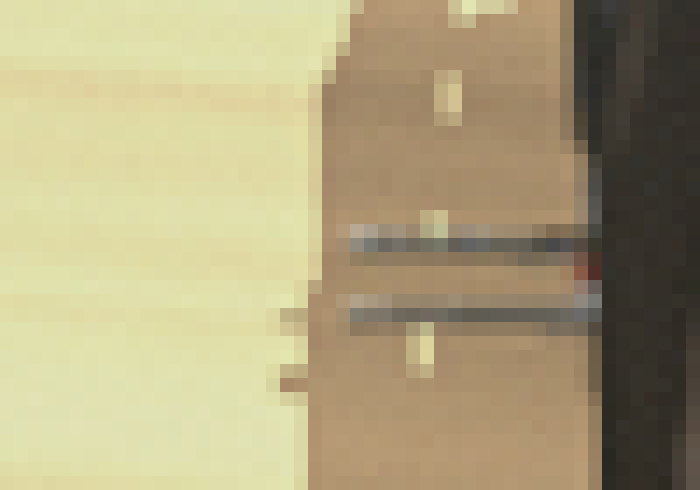

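Request:
drive_tool(
  commands=[
    {"dx":-2,"dy":12,"dz":0,"yaw":0},
    {"dx":-5,"dy":24,"dz":0,"yaw":0},
    {"dx":-5,"dy":24,"dz":0,"yaw":0},
    {"dx":-5,"dy":24,"dz":0,"yaw":0},
    {"dx":-5,"dy":24,"dz":0,"yaw":0},
  ],
  grip=0.197,
)

```text
t: 16.0
eef_pos: [547.4, 130.1, 147.8]
tcp_rot: [-3.142, -0.0, 1.578]
ft_force: [0.4, -0.1, -0.5]
opening: 0.197
```

Request:
drive_tool(
  commands=[
    {"dx":-5,"dy":24,"dz":0,"yaw":0},
    {"dx":-5,"dy":24,"dz":0,"yaw":0},
    {"dx":-5,"dy":24,"dz":0,"yaw":0},
    {"dx":-5,"dy":24,"dz":0,"yaw":0},
    {"dx":-5,"dy":24,"dz":0,"yaw":0},
  ],
)

```text
t: 16.42
eef_pos: [522.1, 250.2, 147.9]
tcp_rot: [3.142, -0.0, 1.579]
ft_force: [0.8, -0.1, -0.3]
opening: 0.199
```

Request:
drive_tool(
  commands=[
    {"dx":-5,"dy":24,"dz":0,"yaw":0},
    {"dx":-4,"dy":16,"dz":0,"yaw":0},
    {"dx":-2,"dy":8,"dz":0,"yaw":0},
    {"dx":0,"dy":0,"dz":0,"yaw":0},
    {"dx":0,"dy":0,"dz":0,"yaw":0},
  ],
)

```text
t: 16.83
eef_pos: [511.8, 296.1, 147.7]
tcp_rot: [-3.141, 0.0, 1.579]
ft_force: [-0.3, 0.1, -1.5]
opening: 0.197
```

Request:
drive_tool(
  commands=[
    {"dx":0,"dy":0,"dz":0,"yaw":0},
    {"dx":0,"dy":0,"dz":0,"yaw":0},
    {"dx":0,"dy":0,"dz":0,"yaw":0},
    {"dx":0,"dy":0,"dz":0,"yaw":0},
  ],
)

```text
t: 17.17
eef_pos: [512.5, 295.1, 147.9]
tcp_rot: [3.141, -0.0, 1.576]
ft_force: [-0.3, -0.3, -1.1]
opening: 0.199
```

Run:
```python
from h import *
im=save("side",'s12.png'); cv2.imwrite('pics/s12z.png',cv2.resize(im[110:230,190:290,::-1],None,fx=6,fy=5,interpolation=2))
s=env.state();print(s['eef_pos'],s['tcp_rot'],s['opening'],s['ft_force'],s['t'])
for q,z in(("tip_fixed",154),("tip_moving",154),("tweezers",147),("tray",0)):
    for d in env.place_of(q,"side")[:3]: print(q,d,np.round(atz("side",d['pixel'],z)))
for d in env.trace("tray","side"):
    m=d['pixels'].astype(np.uint8); c=max(cv2.findContours(m,0,2)[0],key=cv2.contourArea); print(d['conf'],d['pixel'],cv2.minAreaRect(np.array([atz("side",p[0],43)[:2] for p in c],np.float32)))
p=np.array([512.,297])
print(((proj("side",[[512,195,152],[512,205,152],[512,370,155]])-[190,110])*[6,5]).round())
```

```text
[512.44621546 295.19892588 147.89028604] [3.14146819e+00 2.32565341e-05 1.57653096e+00] 0.1971007880635933 [ 0.71414526 -0.29283725 -0.42795071] 17.2167
tip_fixed {'pixel': [225.1, 143.1], 'conf': 0.68} [516. 360. 154.]
tip_moving {'pixel': [225.0, 142.9], 'conf': 0.57} [516. 362. 154.]
tweezers {'pixel': [254.3, 166.1], 'conf': 0.66} [517. 215. 147.]
tray {'pixel': [305.2, 302.1], 'conf': 0.93} [ 411. -129.    0.]
tray {'pixel': [225.2, 183.3], 'conf': 0.81} [516. 377.   0.]
tray {'pixel': [225.7, 228.3], 'conf': 0.67} [401. 191.   0.]
0.98 [305.6, 297.4] ((401.4083251953125, -142.32049560546875), (125.53015899658203, 84.90599822998047), 8.977338790893555)
0.81 [224.1, 178.9] ((500.8379211425781, 349.244384765625), (139.54833984375, 186.56321716308594), 15.399081230163574)
0.74 [225.2, 223.5] ((391.2742004394531, 173.4510040283203), (101.53520202636719, 121.96974182128906), 34.046539306640625)
0.16 [242.8, 159.9] ((613.8805541992188, 398.7294921875), (137.0028076171875, 30.741310119628906), 89.04181671142578)
[[402. 292.]
 [389. 284.]
 [194. 160.]]
```

View pics/s12z.png

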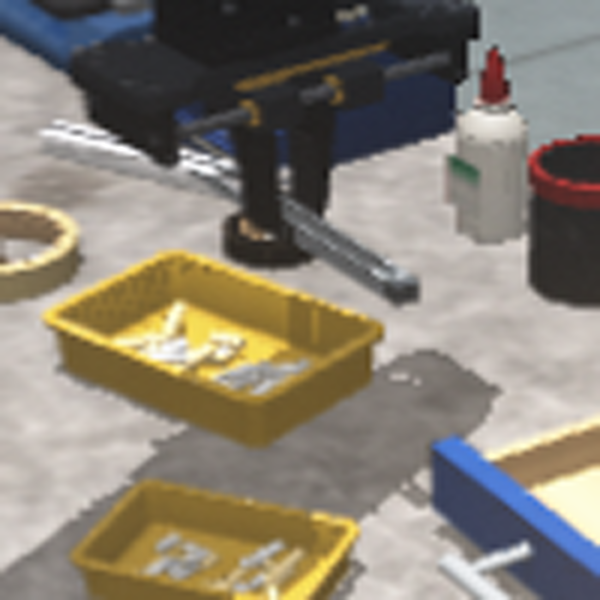

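The heel sits at zoom (405,288) against a predicted (402,292), so the tweezers are level. The tips measure about (516,361) from the side camera, with the tray centre at about (512,374). The tray has not moved. Handing in.

Run:
```python
from cell import env
print(env.job_done()); s=env.state(); print(s['t'],s['eef_pos'],s['opening'])
```

```text
the job is handed in; nothing more can be done
None
the job is handed in; nothing more can be done
```

I pulled the drawer open to its stop by the handle and lifted out the tweezers by their black grips. I handed the job in at about 17 s, holding them squeezed over the large yellow tray. The hand-in gives no verdict.

**Last checks:**
- **Tool pose:** the fingertips were at (512, 295, 148) mm, and the gripper opening read 0.197 to 0.199, or about 19 mm over the grips.
- **Level:** in the last side picture the heel lay within about 1 pixel of where level tweezers would put it.
- **Position:** the side camera put the tips at about (516, 361) mm. My reckoning from the tool pose was about (512, 369). The tray centre is about (512, 374), so both are well inside the 45 mm limit.
- **Bench:** the tray and tape looked unmoved in the last side picture. I did not measure the spanner again at the end, but nothing came near it.

**Tip gap:** this was not measured in the final pose, because the arm and background hid the tips from both cameras. I carried the tweezers back to a spot where the top camera could see them. There I measured about 10.7 mm at an opening of 0.200, where the grip width implies about 10 mm. I then tightened to 0.197, so the gap should be about 9.5 to 10.2 mm. I never saw the pointer against the green band directly.

**Camera disagreement:** the two cameras differed by about 6 mm on the handle and 3 to 6 mm on the tweezers. I used values between them, and both grasps held.

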